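# Throw the interlocked clamp levers of a moulding box and lock them

### The arm

A 6-joint arm with a two-finger parallel gripper is mounted at the origin on the work surface. World frame = base frame: x ahead of the robot, y to its left, z up, the work surface at z = 0. Lengths are in m, angles in rad, forces in N, time in s.
With the tool pointing down it reaches from about 0.275 to 0.75 m from the base axis. Payload 10.2 kg.
Tool frame: the origin (TCP) lies midway between the tips of the shut fingers; the grasp point (between the pads) lies robot.pinch_z behind it (robot.pinch_z is the distance from the TCP to the grasp point, in m); z points along the fingers, y is the direction in which the jaws open and shut (so a half turn about z gives the same grasp; the last joint's range is limited). The gripper opens to 88 mm and grips with 3 to 60 N. Pads are 18 mm wide; open, the fingers measure 123 mm over their backs; the gripper's body (75 mm by 187 mm) begins 45 mm behind the grasp point.
Start: joints at [-1.474, 0.313, 1.498, -0, 1.331, -0.223], TCP at [0.165, -0.498, 0.239] pointing down, gripper open.
Joint ranges: [-2.94, 2.94], [-0.97, 2.17], [0.19, 2.56], [-1.23, 4.37], [0.02, 3.11], [-2.88, 2.88]. Speed limits (rad/s): [2.39, 2.39, 3.01, 3.14, 3.14, 3.14].

### API

Orientations are given as a unit quaternion [w, x, y, z].
In Python, from station import robot, viewer, job gives the robot as it stands.
- The arm moves only by the tool arm_command, never from a script. Its argument "moves" is a list of rows, each a list of 7 numbers: the turn, a rotation vector about the tool's x, y, z in rad, then the shift along the tool's x, y, z in m, then the closure, from 0 (fully open) to 1 (shut). A call has 1 to 12 rows; each row shifts and turns the commanded pose from where the row before left it, along the tool's axes as they then stand; what a row does not reach is not made up. A row lasts 1/12 s, in which the tool goes at most 41.7 mm and 7.16 degrees, less where a joint would pass 70% of its speed; a pose out of reach is approached as far as the arm can. A call is refused whole if a number of a shift passes 0.0417 or a number of a turn 0.125, either way. A call with a gripper value outside its range is refused whole. The fingers move at their own pace and stop on an object; the grip force is fixed at half the most. Time passes only in rows, so rows that do not move let the fingers close. It gives the time, the measured TCP pose, the force and the opening at its end, in the units of the state.
- robot.read_state(): the state, without advancing time (a new reading comes with each control period).
- viewer.read_camera(name): name is "scene" or "top"; returns (picture, depth): 400x640x3 uint8, blue, green, red; 400x640 float32, m along the optical axis (not along the pixel's ray), 0 where there is no reading.
- viewer.get_calibration(name): a dict with "camera_matrix" (3x3 intrinsics, pixels), "k1" (the pictures are not rectified: a ray, as slopes to the right and down, at radius r is drawn at 1 + k1 r^2 times it, then the intrinsics apply), "eye" and "rotation" of the camera in the world. Camera axes: x right, y up, looking along -z (the intrinsics and any distortion apply to the point x, -y, -z); pixel columns grow to the right and rows downward; lengths in m; the calibration is good to about 2 mm. A picture is of the moment at which its call begins. get_calibration takes no time and is no camera call.
- job.finish_job(): hands the job in, once; it reports no verdict.
The state is a dict: "time_s": time; "qpos": joint angles; "joint_vel": joint speeds; "effort": joint torques, N m; "tcp_pos": TCP position; "tcp_rot": TCP orientation; "wrist_force": force on the tool from outside, world axes, zero at the start; "wrist_torque": the same for the moment, N m; "gripper_width": finger opening in m.
Only numpy, scipy, OpenCV 4.12 (cv2) and the standard library are available. Lean on these libraries where they do the work, as an engineer would, in place of code of your own. Each camera call takes 0.05 s, during which the arm holds its last target. There are 200 camera calls.

### The job

Clamp down the moulding box: throw all three clamp levers fully over, away from you, until they stop, then slide the lock grip fully home so that they are locked. The levers are interlocked and only go in a permitted order that you must find by feel: when a lever stops short, do not force it (keep every push on a handle or on the lock grip below 25 N), leave it and try another. Leave the other things on the bench and on the box where they are.

Things in the scene. Friction and masses are not known exactly. Their poses are not given: they have to be found in the camera images.
- station: Fixed clamping station. Origin on the bench under the centre of its grey housing, 160 (x) x 460 (y) x 75 mm high. x points from the housing to the white moulding box behind it (away from the robot, yaw within 0.2 rad), y to the left along the lever row, z up. The box on its board lies 85 to 360 mm along x, top 89 mm high. Three equal levers at x = 0, y = +110, 0, -110 mm, pivots 90 mm high
- interlock (a point): Middle of the housing's top. Hidden inside, between each two neighbouring levers, a tumbler makes one of the two wait until the other is fully thrown; which one waits is set afresh each time and cannot be seen. At least one lever is always free. A waiting lever has about 8 mm of play at its cross-bar, then stops hard; it comes free once each neighbour it waits for is at its stop
- handle_left (a point): Handle of the left clamp lever (+y): black cross-bar along the station's y, 64 mm long, 20 mm thick, on a 12 mm stem. The point is the cross-bar's centre, 120 mm from the pivot: at the start 52 mm to the -x (robot) side of the pivot and 198 mm above the bench, upright 210 mm, thrown 52 mm to the +x side and 198 mm. Push it to +x: free, it takes 2 to 3 N and stays where left; a rubber bush yields 1 mm per 2 N
- lever_left (a joint): Angle of the left clamp lever: 0 = open, leaning to the robot (start); 0.9 rad = fully thrown against its stop, its rubber-tipped toe down on the moulding box
- handle_middle (a point): Handle of the middle clamp lever (y = 0), same as the left one; the point is the centre of its cross-bar
- lever_middle (a joint): Angle of the middle clamp lever: 0 = open, leaning to the robot (start); 0.9 rad = fully thrown against its stop, its rubber-tipped toe down on the moulding box
- handle_right (a point): Handle of the right clamp lever (-y), same as the left one; the point is the centre of its cross-bar
- lever_right (a joint): Angle of the right clamp lever: 0 = open, leaning to the robot (start); 0.9 rad = fully thrown against its stop, its rubber-tipped toe down on the moulding box
- lock_grip (a point): Black upright grip of the lock slide, on the housing near its left end: 26 (x) x 20 (y) x 34 mm (z), the point is its centre, 100 mm above the bench (its underside is 8 mm above the housing), at station x = -45, y = +200 mm at the start. It slides 40 mm along the station's -y (towards the levers), with about 2 to 3 N; its mount yields 1 mm per 2 N; it is blocked after about 6 mm while any lever is not fully thrown
- lock (a joint): Travel of the lock slide: 0 = unlocked (start), 0.040 m = fully home, the levers locked
- hammer: Wood-handled hammer, about 250 mm long, lying beside the station; bystander, leave it alone. Origin at the middle of its underside
- bench_brush: Bench brush lying on the bench; bystander, leave it alone. Origin at the middle of its underside
- smoother: Spatula-like smoothing iron lying on the bench; bystander, leave it alone. Origin at the middle of its underside
- parting_can: Plain metal can, 70 mm across, 120 mm tall; bystander, leave it alone. Origin at the underside's centre
- core_ring: Reddish ring core, 90 mm across, 35 mm tall; bystander, leave it alone. Origin at the underside's centre
- sprue_cone: Small wooden cone, 44 mm across the top and 70 mm tall, standing on the moulding box; bystander, leave it alone. Origin at the underside's centre
- riser_plug: Wooden cylinder, 36 mm across and 50 mm tall, standing on the moulding box; bystander, leave it alone. Origin at the underside's centre

How it is judged:
By the outcome, as a careful person would: the job done as asked, in the order asked, and still so for the second after the job is handed in, with the robot touching nothing.
It also fails if it takes over 67 s, if anything falls off the work surface, if the arm or the gripper's body presses on something with over 40 N, if the wrist force passes 120 N, or if a joint passes its speed limit or range.

## Working session

There is one attempt and no reset: what is moved stays moved. The work goes in short steps, Python scripts to look and compute and a tool call to move; the robot and the scene stay as the last step left them, time stands still between calls to the robot, and variables do not carry over. Pictures are saved under pics/ and viewed, about 8 in all and at most 12, crops included, and the job is handed in when it is done.

Besides the shell and the picture viewer there is one more tool, called after "Call:" in YAML: its name, and indented under it one key for each argument. arm_command: Moves the arm, as the interface text tells. Its arguments: {"type":"object","properties":{"moves":{"type":"array","items":{"type":"array","items":{"type":"number"}}}},"required":["moves"]}

```bash
ls; mkdir -p pics; cat > h.py <<'E'
import numpy as np, cv2
from station import robot, viewer, job
def pts(name, d, px):
    c=viewer.get_calibration(name);K=np.array(c["camera_matrix"]);out=[]
    for u,v in px:
        z=d[int(v),int(u)]; out.append(ray(c,u,v)*z+c["eye"])
    return np.array(out)
def ray(c,u,v):
    K=np.array(c["camera_matrix"]);k=c["k1"]
    x0=np.array([(u-K[0,2])/K[0,0],(v-K[1,2])/K[1,1]]);x=x0.copy()
    for _ in range(20): x=x0/(1+k*(x@x))
    return np.array(c["rotation"])@np.array([x[0],-x[1],-1])
def plane(name,u,v,z):
    c=viewer.get_calibration(name);r=ray(c,u,v);e=np.array(c["eye"]);return e+r*(z-e[2])/r[2]
E
python3 - <<'E'
from h import *
for n in("scene","top"):
    p,d=viewer.read_camera(n);cv2.imwrite(f"pics/{n}0.png",p);np.save(f"pics/{n}0.npy",d)
    c=viewer.get_calibration(n);print(n,c)
s=robot.read_state();print(s,robot.pinch_z)
E
```

```text
pics
scene {'camera_matrix': array([[372.37184943,   0.        , 319.52998229],
       [  0.        , 372.37184943, 206.5398912 ],
       [  0.        ,   0.        ,   1.        ]]), 'k1': -0.05299270577635892, 'eye': array([1.38707807, 0.09807076, 0.66779811]), 'rotation': array([0.59078614, 0.31888382, 0.36815594, 0.64323094])}
top {'camera_matrix': array([[410.5887088 ,   0.        , 321.36882099],
       [  0.        , 410.5887088 , 195.66423798],
       [  0.        ,   0.        ,   1.        ]]), 'k1': -0.015368375185231842, 'eye': array([0.32837523, 0.00973736, 1.40267356]), 'rotation': array([-0.69818859, -0.04581129,  0.05279348,  0.71249342])}
{'time_s': 0.1, 'qpos': array([-1.47440493e+00,  3.13384114e-01,  1.49828552e+00, -2.75499054e-05,
        1.33099439e+00, -2.23388588e-01]), 'joint_vel': array([ 0.00176238, -0.00153091, -0.00226065,  0.0008332 , -0.00120669,
        0.00115075]), 'effort': array([ 2.36420507e-03, -4.02816546e+01, -2.52636302e+01,  6.95998105e-02,
        3.42868420e-02, -4.60901060e-05]), 'tcp_pos': array([ 0.16500635, -0.49819115,  0.23825184]), 'tcp_rot': array([-5.35451936e-04,  9.87244140e-01,  1.59212819e-01,  2.06401698e-05]), 'wrist_force': array([-0.76068423, -0.32455819,  0.25537484]), 'wrist_torque': array([ 0.02616861, -0.02057037,  0.00043546]), 'gripper_width': 0.08803321381542} 0.0187
```

View pics/top0.png

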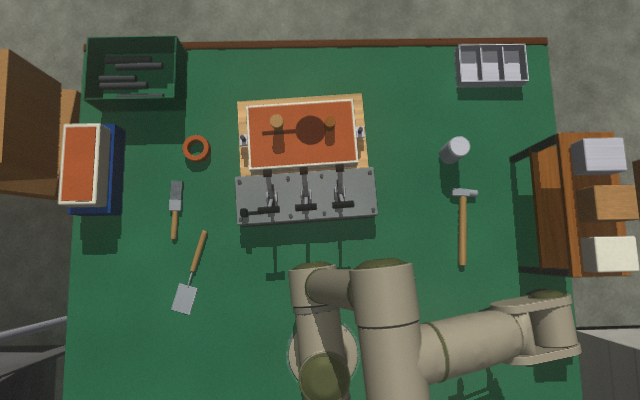

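View pics/scene0.png

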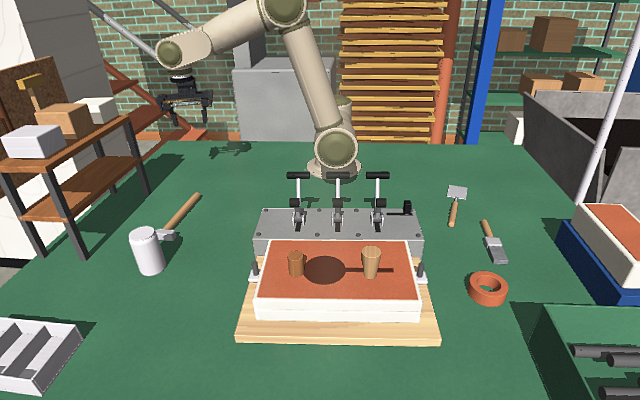

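The top view shows the housing at about (236,178)–(377,214) with its bars near (267,211), (305,207) and (343,205). The lock grip is at about (247,212). In the scene view the bars are at (298,175), (338,175) and (377,175), and the lock grip at (407,207).

```bash
sed -i 's/np.array(c\["rotation"\])@/R.from_quat(c["rotation"],scalar_first=True).as_matrix()@/; 1a from scipy.spatial.transform import Rotation as R' h.py
python3 - <<'E'
from h import *
p=cv2.imread("pics/top0.png");d=np.load("pics/top0.npy");
# housing: points at height ~75mm
g=[]
P={}
for v in range(150,240):
  for u in range(225,390):
    if d[v,u]>0:
      q=pts("top",d,[(u,v)])[0];P[u,v]=q
      b=p[v,u].astype(int)
      if abs(q[2]-.075)<.008 and b.max()-b.min()<25: g.append(q)
g=np.array(g);r=cv2.minAreaRect((g[:,:2]*1000).astype(np.float32));print("housing",r)
h=[(k,q) for k,q in P.items() if q[2]>.18]
m=np.zeros((400,640),np.uint8)
for k,q in h:m[k[1],k[0]]=255
n,l,st,ce=cv2.connectedComponentsWithStats(m)
for i in range(1,n):
  Q=np.array([q for k,q in h if l[k[1],k[0]]==i]);
  print(st[i],ce[i],Q.mean(0),Q.max(0),Q.min(0), len(Q), plane("top",*ce[i],.208))
q=np.array([q for k,q in P.items() if .105<q[2]<.13 and k[0]<262 and k[1]>195]);print("lock",q.mean(0) if len(q) else 0,len(q))
E
python3 - <<'E'
import cv2
p=cv2.imread("pics/top0.png")[150:240,225:390];cv2.imwrite("pics/crop.png",cv2.resize(p,None,fx=4.8,fy=4.8,interpolation=2))
E
```

```text
Traceback (most recent call last):
  File "h.py", line 5, in pts
    c=viewer.get_calibration(name);K=np.array(c["camera_matrix"]);out=[]
ValueError: time passes only in moves, steps and waits
```

View pics/crop.png

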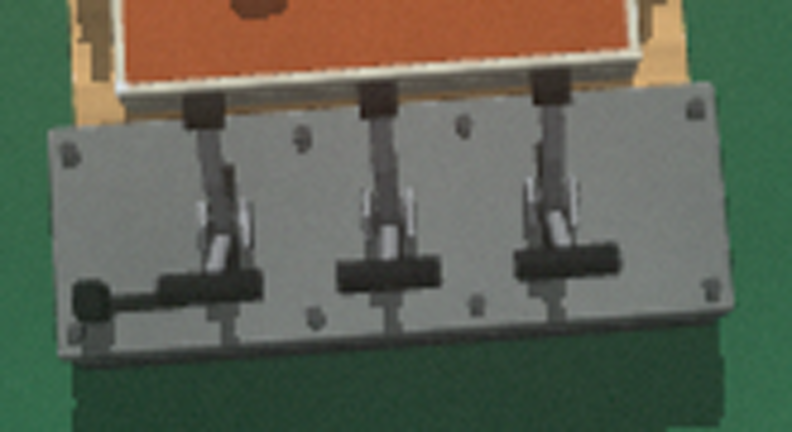

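The crop shows the bars at about (211,285), (389,273) and (567,261), and the lock grip at (92,300). I'll cache the calibration and redo the measurement.

```bash
sed -i 's/viewer.get_calibration(name)/cal(name)/; s/^def ray/import functools\ncal=functools.lru_cache(viewer.get_calibration)\ndef ray/' h.py; sed -i 's/cal(name);/cal(name);/g' h.py
python3 - <<'E'
from h import *
p=cv2.imread("pics/top0.png");d=np.load("pics/top0.npy");
g=[];P={}
for v in range(150,240):
  for u in range(225,390):
    if d[v,u]>0:
      q=pts("top",d,[(u,v)])[0];P[u,v]=q
      b=p[v,u].astype(int)
      if abs(q[2]-.075)<.006 and b.max()-b.min()<25 and b.max()>70: g.append(q)
g=np.array(g);r=cv2.minAreaRect((g[:,:2]*1000).astype(np.float32));print("housing",r,g[:,2].mean())
for c in [(236.5,177.5),(374,168),(377.5,214.5),(238,223.5)]: print(plane("top",*c,.075))
for n,x,y in (("L",211,285),("M",389,273),("R",567,261)):
  u,v=225+x/4.8,150+y/4.8; print(n,plane("top",u,v,.203),pts("top",d,[(u,v)])[0])
u,v=225+92/4.8,150+300/4.8;print("lock",plane("top",u,v,.117),pts("top",d,[(u,v)])[0])
for n,a in (("L",(377,175)),("M",(338,175)),("R",(298,175)),("lock",(407,207))): print(n,plane("scene",*a,.1 if n=="lock" else .198))
E
```

```text
housing ((527.0973510742188, 46.75117492675781), (177.77008056640625, 459.7731018066406), 3.011751651763916) 0.07452800932005982
[0.58042141 0.27191158 0.075     ]
[ 0.60353251 -0.18101579  0.075     ]
[ 0.44936045 -0.18643215  0.075     ]
[0.42923305 0.26589    0.075     ]
L [0.45918196 0.1507172  0.203     ] [0.45840018 0.14987461 0.21017001]
M [0.46440196 0.04182235 0.203     ] [0.46379509 0.0416792  0.20835224]
R [ 0.46962961 -0.06739055  0.203     ] [ 0.46949974 -0.06731963  0.20410304]
lock [0.46023351 0.23867382 0.117     ] [0.46029706 0.23878416 0.11638039]
L [0.45716825 0.15390065 0.198     ]
M [0.46276067 0.04632864 0.198     ]
R [ 0.46831786 -0.06509598  0.198     ]
lock [0.46164008 0.24478399 0.1       ]
```

Call:
arm_command:
  moves:
    - [0, 0, 0.0907, 0, 0, 0, 1]
    - [0, 0, 0.0907, 0, 0, 0, 1]
    - [0, 0, 0.0906, 0, 0, 0, 1]
    - [0, 0, 0, 0.0153, -0.0232, 0, 1]
    - [0, 0, 0, 0.0153, -0.0232, 0, 1]
    - [0, 0, 0, 0.0153, -0.0232, 0, 1]
    - [0, 0, 0, 0.0153, -0.0232, 0, 1]
    - [0, 0, 0, 0.0153, -0.0232, 0, 1]
    - [0, 0, 0, 0.0153, -0.0232, 0, 1]
    - [0, 0, 0, 0.0153, -0.0232, 0, 1]
    - [0, 0, 0, 0.0153, -0.0232, 0, 1]
    - [0, 0, 0, 0.0153, -0.0232, 0, 1]

```text
time_s: 1.1
tcp_pos: [0.293, -0.2819, 0.2386]
tcp_rot: [-0.0, 1.0, 0.024, -0.0]
wrist_force: [0.6, -0.0, 1.1]
gripper_width: 0.01
```

Call:
arm_command:
  moves:
    - [0, 0, 0, 0.0153, -0.0232, 0, 1]
    - [0, 0, 0, 0.0153, -0.0232, 0, 1]
    - [0, 0, 0, 0.0153, -0.0232, 0, 1]
    - [0, 0, 0, 0.0153, -0.0232, 0, 1]
    - [0, 0, 0, 0.0153, -0.0232, 0, 1]
    - [0, 0, 0, 0.0153, -0.0232, 0, 1]
    - [0, 0, 0, 0.0153, -0.0232, 0, 1]
    - [0, 0, 0, 0.0153, -0.0232, 0, 1]
    - [0, 0, 0, 0.0153, -0.0232, 0, 1]
    - [0, 0, 0, 0, 0, 0, 1]
    - [0, 0, 0, 0, 0, 0, 1]

```text
time_s: 2.02
tcp_pos: [0.4203, -0.0673, 0.2384]
tcp_rot: [-0.0, 1.0, 0.025, -0.0]
wrist_force: [0.3, -0.6, -0.2]
gripper_width: -0.0
```

Call:
arm_command:
  moves:
    - [0, 0, 0, 0, 0, 0.0155, 1]
    - [0, 0, 0, 0, 0, 0.0155, 1]
    - [0, 0, 0, 0, 0, 0.0155, 1]
    - [0, 0, 0, 0.008, 0, 0, 1]
    - [0, 0, 0, 0.008, 0, 0, 1]
    - [0, 0, 0, 0.008, 0, 0, 1]
    - [0, 0, 0, 0.003, 0, 0, 1]
    - [0, 0, 0, 0.003, 0, 0, 1]
    - [0, 0, 0, 0.003, 0, 0, 1]
    - [0, 0, 0, 0, 0, 0, 1]

```text
time_s: 2.85
tcp_pos: [0.4535, -0.0666, 0.1925]
tcp_rot: [0.0, 1.0, 0.024, 0.0]
wrist_force: [-1.7, -0.4, 1.4]
gripper_width: 0.0005
```

Call:
arm_command:
  moves:
    - [0, 0, 0, 0.003, 0, 0, 1]
    - [0, 0, 0, 0.003, 0, 0, 1]
    - [0, 0, 0, 0, 0, 0, 1]

```text
time_s: 3.1
tcp_pos: [0.4596, -0.0662, 0.1923]
tcp_rot: [-0.0, 1.0, 0.024, 0.0]
wrist_force: [-1.2, 0.2, 1.3]
gripper_width: 0.0006
```

Call:
arm_command:
  moves:
    - [0, 0, 0, 0.003, 0, 0, 1]
    - [0, 0, 0, 0, 0, 0, 1]

```text
time_s: 3.27
tcp_pos: [0.4625, -0.0661, 0.1922]
tcp_rot: [-0.0, 1.0, 0.024, 0.0]
wrist_force: [-0.7, 0.7, 1.2]
gripper_width: 0.0002
```

Call:
arm_command:
  moves:
    - [0, 0, 0, 0.003, 0, 0, 1]
    - [0, 0, 0, 0, 0, 0, 1]

```text
time_s: 3.43
tcp_pos: [0.4656, -0.066, 0.1922]
tcp_rot: [-0.0, 1.0, 0.024, 0.0]
wrist_force: [-1.2, 0.5, 1.3]
gripper_width: 0.0006
```

Call:
arm_command:
  moves:
    - [0, 0, 0, 0.002, 0, 0, 1]
    - [0, 0, 0, 0, 0, 0, 1]

```text
time_s: 3.6
tcp_pos: [0.4674, -0.0659, 0.1922]
tcp_rot: [-0.0, 1.0, 0.024, 0.0]
wrist_force: [-0.6, 0.2, 0.4]
gripper_width: 0.0001
```

Call:
arm_command:
  moves:
    - [0, 0, 0, 0.002, 0, 0, 1]
    - [0, 0, 0, 0, 0, 0, 1]

```text
time_s: 3.77
tcp_pos: [0.4694, -0.0658, 0.1922]
tcp_rot: [-0.0, 1.0, 0.024, 0.0]
wrist_force: [-2.1, 0.8, 1.9]
gripper_width: 0.0008
```

```bash
python3 - <<'E'
from h import *
p,d=viewer.read_camera("scene");cv2.imwrite("pics/s1.png",cv2.resize(p[130:260,220:440],None,fx=3.5,fy=3.5,interpolation=2))
E
```

```text
(no output)
```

View pics/s1.png

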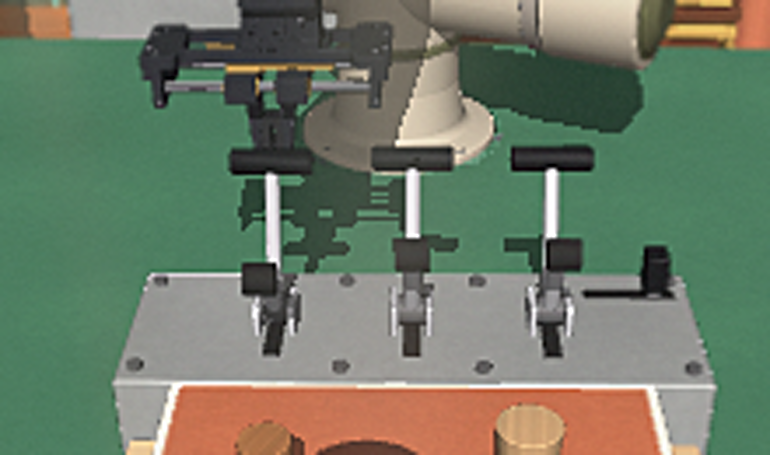

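The right lever's toe at (260,278) has dropped compared with the other two, so this lever is moving freely. I'll keep pushing it.

Call:
arm_command:
  moves:
    - [0, 0, 0, 0.004, 0, 0, 1]
    - [0, 0, 0, 0.004, 0, 0, 1]
    - [0, 0, 0, 0, 0, 0, 1]

```text
time_s: 4.07
tcp_pos: [0.4779, -0.0654, 0.1922]
tcp_rot: [0.0, 1.0, 0.024, 0.0]
wrist_force: [-0.4, 0.6, 0.1]
gripper_width: -0.0
```

Call:
arm_command:
  moves:
    - [0, 0, 0, 0.005, 0, 0, 1]
    - [0, 0, 0, 0.005, 0, 0, 1]
    - [0, 0, 0, 0.005, 0, 0, 1]
    - [0, 0, 0, 0.005, 0, 0, 1]
    - [0, 0, 0, 0.005, 0, 0, 1]
    - [0, 0, 0, 0.005, 0, 0, 1]
    - [0, 0, 0, 0.005, 0, 0, 1]
    - [0, 0, 0, 0.005, 0, 0, 1]
    - [0, 0, 0, 0.005, 0, 0, 1]
    - [0, 0, 0, 0.005, 0, 0, 1]
    - [0, 0, 0, 0, 0, 0, 1]

```text
time_s: 4.98
tcp_pos: [0.5279, -0.063, 0.192]
tcp_rot: [0.0, 1.0, 0.024, 0.0]
wrist_force: [-0.5, 0.3, 0.2]
gripper_width: 0.0005
```

Call:
arm_command:
  moves:
    - [0, 0, 0, 0.005, 0, 0, 1]
    - [0, 0, 0, 0.005, 0, 0, 1]
    - [0, 0, 0, 0.004, 0, 0, 1]
    - [0, 0, 0, 0, 0, 0, 1]

```text
time_s: 5.32
tcp_pos: [0.5418, -0.0624, 0.1923]
tcp_rot: [0.0, 1.0, 0.024, 0.0]
wrist_force: [-0.3, -1.1, -0.1]
gripper_width: 0.0002
```

Call:
arm_command:
  moves:
    - [0, 0, 0, 0.003, 0, 0, 1]
    - [0, 0, 0, 0, 0, 0, 1]

```text
time_s: 5.48
tcp_pos: [0.5444, -0.0622, 0.1923]
tcp_rot: [0.0, 1.0, 0.024, 0.0]
wrist_force: [0.3, -0.5, -0.9]
gripper_width: 0.0005
```

Call:
arm_command:
  moves:
    - [0, 0, 0, 0.003, 0, 0, 1]
    - [0, 0, 0, 0, 0, 0, 1]

```text
time_s: 5.65
tcp_pos: [0.5474, -0.0621, 0.1923]
tcp_rot: [0.0, 1.0, 0.024, 0.0]
wrist_force: [-0.4, -0.0, 0.8]
gripper_width: 0.0003
```

Call:
arm_command:
  moves:
    - [0, 0, 0, 0.003, 0, 0, 1]
    - [0, 0, 0, 0, 0, 0, 1]

```text
time_s: 5.82
tcp_pos: [0.5504, -0.0619, 0.1923]
tcp_rot: [0.0, 1.0, 0.024, 0.0]
wrist_force: [-0.2, 0.3, 0.7]
gripper_width: 0.0006
```

Call:
arm_command:
  moves:
    - [0, 0, 0, 0.003, 0, 0, 1]
    - [0, 0, 0, 0, 0, 0, 1]

```text
time_s: 5.98
tcp_pos: [0.5535, -0.0618, 0.1923]
tcp_rot: [0.0, 1.0, 0.024, 0.0]
wrist_force: [-0.4, 1.3, 0.2]
gripper_width: 0.0005
```

Call:
arm_command:
  moves:
    - [0, 0, 0, 0.002, 0, 0, 1]
    - [0, 0, 0, 0, 0, 0, 1]

```text
time_s: 6.15
tcp_pos: [0.5549, -0.0617, 0.192]
tcp_rot: [-0.0, 1.0, 0.024, -0.001]
wrist_force: [-2.1, -1.1, 0.2]
gripper_width: 0.0003
```

Call:
arm_command:
  moves:
    - [0, 0, 0, 0.002, 0, 0, 1]
    - [0, 0, 0, 0, 0, 0, 1]

```text
time_s: 6.32
tcp_pos: [0.5562, -0.0616, 0.1916]
tcp_rot: [-0.0, 1.0, 0.024, -0.002]
wrist_force: [-6.6, 0.5, -1.4]
gripper_width: 0.0003
```

Call:
arm_command:
  moves:
    - [0, 0, 0, 0.002, 0, 0, 1]
    - [0, 0, 0, 0, 0, 0, 1]

```text
time_s: 6.48
tcp_pos: [0.5575, -0.0615, 0.1911]
tcp_rot: [-0.0, 1.0, 0.024, -0.003]
wrist_force: [-9.2, -2.1, -2.2]
gripper_width: 0.0006
```

Call:
arm_command:
  moves:
    - [0, 0, 0, 0.002, 0, 0, 1]
    - [0, 0, 0, 0, 0, 0, 1]
    - [0, 0, 0, 0, 0, 0, 1]

```text
time_s: 6.73
tcp_pos: [0.5586, -0.0614, 0.1907]
tcp_rot: [-0.0, 1.0, 0.024, -0.004]
wrist_force: [-14.0, -1.7, -2.7]
gripper_width: 0.0004
```

Call:
arm_command:
  moves:
    - [0, 0, 0, -0.006, 0, 0, 1]
    - [0, 0, 0, -0.02, 0, 0, 1]
    - [0, 0, 0, -0.025, 0, 0, 1]
    - [0, 0, 0, -0.025, 0, 0, 1]
    - [0, 0, 0, -0.025, 0, 0, 1]
    - [0, 0, 0, -0.025, 0, 0, 1]
    - [0, 0, 0, 0, -0.022, 0, 1]
    - [0, 0, 0, 0, -0.022, 0, 1]
    - [0, 0, 0, 0, -0.022, 0, 1]
    - [0, 0, 0, 0, -0.022, 0, 1]
    - [0, 0, 0, 0, -0.022, 0, 1]
    - [0, 0, 0, 0, 0, 0, 1]

```text
time_s: 7.73
tcp_pos: [0.4299, 0.045, 0.1927]
tcp_rot: [-0.0, 1.0, 0.025, 0.001]
wrist_force: [0.5, -0.0, 0.4]
gripper_width: 0.0004
```

Call:
arm_command:
  moves:
    - [0, 0, 0, 0.005, 0, 0, 1]
    - [0, 0, 0, 0.005, 0, 0, 1]
    - [0, 0, 0, 0.003, 0, 0, 1]
    - [0, 0, 0, 0.003, 0, 0, 1]
    - [0, 0, 0, 0.003, 0, 0, 1]
    - [0, 0, 0, 0.003, 0, 0, 1]
    - [0, 0, 0, 0, 0, 0, 1]

```text
time_s: 8.32
tcp_pos: [0.4523, 0.0432, 0.1922]
tcp_rot: [0.0, 1.0, 0.024, -0.0]
wrist_force: [-3.3, -1.3, 1.1]
gripper_width: 0.0005
```

Call:
arm_command:
  moves:
    - [0, 0, 0, 0.003, 0, 0, 1]
    - [0, 0, 0, 0, 0, 0, 1]

```text
time_s: 8.48
tcp_pos: [0.4545, 0.0436, 0.1922]
tcp_rot: [0.0, 1.0, 0.024, -0.001]
wrist_force: [-6.9, -1.6, 3.0]
gripper_width: 0.0002
```

Call:
arm_command:
  moves:
    - [0, 0, 0, 0.003, 0, 0, 1]
    - [0, 0, 0, 0, 0, 0, 1]

```text
time_s: 8.65
tcp_pos: [0.4569, 0.0438, 0.1922]
tcp_rot: [0.0, 1.0, 0.024, -0.002]
wrist_force: [-12.0, -1.4, 8.6]
gripper_width: 0.0005
```

The middle lever stops hard after about 8 mm, so it is waiting for the left one. I'll leave it and go to the left lever.

Call:
arm_command:
  moves:
    - [0, 0, 0, -0.006, 0, 0, 1]
    - [0, 0, 0, -0.011, 0, 0, 1]
    - [0, 0, 0, -0.011, 0, 0, 1]
    - [0, 0, 0, 0, -0.022, 0, 1]
    - [0, 0, 0, 0, -0.022, 0, 1]
    - [0, 0, 0, 0, -0.022, 0, 1]
    - [0, 0, 0, 0, -0.022, 0, 1]
    - [0, 0, 0, 0, -0.022, 0, 1]
    - [0, 0, 0, 0, 0, 0, 1]

```text
time_s: 9.4
tcp_pos: [0.4246, 0.1549, 0.1922]
tcp_rot: [-0.001, 1.0, 0.025, 0.001]
wrist_force: [-1.1, -0.3, 0.6]
gripper_width: 0.0004
```

Call:
arm_command:
  moves:
    - [0, 0, 0, 0.005, 0, 0, 1]
    - [0, 0, 0, 0.005, 0, 0, 1]
    - [0, 0, 0, 0.003, 0, 0, 1]
    - [0, 0, 0, 0.003, 0, 0, 1]
    - [0, 0, 0, 0.003, 0, 0, 1]
    - [0, 0, 0, 0.003, 0, 0, 1]
    - [0, 0, 0, 0, 0, 0, 1]

```text
time_s: 9.98
tcp_pos: [0.4472, 0.1531, 0.1922]
tcp_rot: [0.0, 1.0, 0.024, 0.0]
wrist_force: [-0.9, -1.6, 0.6]
gripper_width: 0.0006
```

Call:
arm_command:
  moves:
    - [0, 0, 0, 0.003, 0, 0, 1]
    - [0, 0, 0, 0, 0, 0, 1]

```text
time_s: 10.15
tcp_pos: [0.4501, 0.1535, 0.1922]
tcp_rot: [-0.0, 1.0, 0.024, 0.0]
wrist_force: [-1.4, -0.4, 1.8]
gripper_width: 0.0001
```

Call:
arm_command:
  moves:
    - [0, 0, 0, 0.003, 0, 0, 1]
    - [0, 0, 0, 0, 0, 0, 1]

```text
time_s: 10.32
tcp_pos: [0.453, 0.1537, 0.1922]
tcp_rot: [-0.0, 1.0, 0.024, 0.0]
wrist_force: [-1.3, 0.2, 1.4]
gripper_width: 0.0005
```

Call:
arm_command:
  moves:
    - [0, 0, 0, 0.002, 0, 0, 1]
    - [0, 0, 0, 0, 0, 0, 1]

```text
time_s: 10.48
tcp_pos: [0.4549, 0.1539, 0.1923]
tcp_rot: [-0.0, 1.0, 0.024, 0.0]
wrist_force: [-2.1, 0.4, 1.4]
gripper_width: 0.0002
```

Call:
arm_command:
  moves:
    - [0, 0, 0, 0.004, 0, 0, 1]
    - [0, 0, 0, 0.004, 0, 0, 1]
    - [0, 0, 0, 0, 0, 0, 1]

```text
time_s: 10.73
tcp_pos: [0.4635, 0.1542, 0.1922]
tcp_rot: [-0.0, 1.0, 0.024, 0.0]
wrist_force: [-0.6, 0.1, 0.4]
gripper_width: 0.0002
```

Call:
arm_command:
  moves:
    - [0, 0, 0, 0.006, 0, 0, 1]
    - [0, 0, 0, 0.006, 0, 0, 1]
    - [0, 0, 0, 0.006, 0, 0, 1]
    - [0, 0, 0, 0.006, 0, 0, 1]
    - [0, 0, 0, 0.006, 0, 0, 1]
    - [0, 0, 0, 0.006, 0, 0, 1]
    - [0, 0, 0, 0.006, 0, 0, 1]
    - [0, 0, 0, 0.006, 0, 0, 1]
    - [0, 0, 0, 0.006, 0, 0, 1]
    - [0, 0, 0, 0.006, 0, 0, 1]
    - [0, 0, 0, 0.006, 0, 0, 1]
    - [0, 0, 0, 0, 0, 0, 1]

```text
time_s: 11.73
tcp_pos: [0.5297, 0.1572, 0.1921]
tcp_rot: [0.0, 1.0, 0.024, 0.0]
wrist_force: [-0.9, -0.4, 0.6]
gripper_width: 0.0006
```

Call:
arm_command:
  moves:
    - [0, 0, 0, 0.004, 0, 0, 1]
    - [0, 0, 0, 0.004, 0, 0, 1]
    - [0, 0, 0, 0.004, 0, 0, 1]
    - [0, 0, 0, 0, 0, 0, 1]

```text
time_s: 12.07
tcp_pos: [0.5413, 0.1579, 0.1923]
tcp_rot: [-0.0, 1.0, 0.024, 0.0]
wrist_force: [-0.0, 0.2, -0.7]
gripper_width: 0.0004
```

Call:
arm_command:
  moves:
    - [0, 0, 0, 0.003, 0, 0, 1]
    - [0, 0, 0, 0.003, 0, 0, 1]
    - [0, 0, 0, 0, 0, 0, 1]

```text
time_s: 12.32
tcp_pos: [0.5453, 0.1582, 0.1914]
tcp_rot: [0.0, 1.0, 0.024, -0.002]
wrist_force: [-8.5, -1.7, -0.3]
gripper_width: 0.0008
```

Call:
arm_command:
  moves:
    - [0, 0, 0, 0.002, 0, 0, 1]
    - [0, 0, 0, 0, 0, 0, 1]
    - [0, 0, 0, 0, 0, 0, 1]

```text
time_s: 12.57
tcp_pos: [0.5464, 0.1583, 0.191]
tcp_rot: [0.0, 1.0, 0.024, -0.004]
wrist_force: [-11.4, -1.5, -0.8]
gripper_width: 0.0006
```

Call:
arm_command:
  moves:
    - [0, 0, 0, 0.001, 0, 0, 1]
    - [0, 0, 0, 0, 0, 0, 1]
    - [0, 0, 0, -0.005, 0, 0, 1]
    - [0, 0, 0, -0.02, 0, 0, 1]
    - [0, 0, 0, -0.025, 0, 0, 1]
    - [0, 0, 0, -0.025, 0, 0, 1]
    - [0, 0, 0, -0.025, 0, 0, 1]
    - [0, 0, 0, -0.025, 0, 0, 1]
    - [0, 0, 0, 0, 0.037, 0, 1]
    - [0, 0, 0, 0, 0.037, 0, 1]
    - [0, 0, 0, 0, 0.036, 0, 1]
    - [0, 0, 0, 0, 0, 0, 1]

```text
time_s: 13.57
tcp_pos: [0.4307, 0.038, 0.1928]
tcp_rot: [0.001, 1.0, 0.022, 0.001]
wrist_force: [0.5, 1.2, -1.5]
gripper_width: 0.0007
```

Call:
arm_command:
  moves:
    - [0, 0, 0, 0.005, 0, 0, 1]
    - [0, 0, 0, 0.005, 0, 0, 1]
    - [0, 0, 0, 0.004, 0, 0, 1]
    - [0, 0, 0, 0.004, 0, 0, 1]
    - [0, 0, 0, 0.004, 0, 0, 1]
    - [0, 0, 0, 0.003, 0, 0, 1]
    - [0, 0, 0, 0.003, 0, 0, 1]
    - [0, 0, 0, 0, 0, 0, 1]

```text
time_s: 14.23
tcp_pos: [0.4583, 0.0441, 0.1921]
tcp_rot: [-0.0, 1.0, 0.024, 0.0]
wrist_force: [-1.0, 0.5, -0.2]
gripper_width: 0.0005
```

Call:
arm_command:
  moves:
    - [0, 0, 0, 0.003, 0, 0, 1]
    - [0, 0, 0, 0, 0, 0, 1]

```text
time_s: 14.4
tcp_pos: [0.4612, 0.044, 0.1922]
tcp_rot: [-0.0, 1.0, 0.024, 0.0]
wrist_force: [-0.5, 0.3, -0.2]
gripper_width: 0.0003
```

Call:
arm_command:
  moves:
    - [0, 0, 0, 0.003, 0, 0, 1]
    - [0, 0, 0, 0, 0, 0, 1]

```text
time_s: 14.57
tcp_pos: [0.4643, 0.044, 0.1923]
tcp_rot: [0.0, 1.0, 0.024, 0.0]
wrist_force: [-1.1, 1.2, 0.0]
gripper_width: 0.0004
```

Call:
arm_command:
  moves:
    - [0, 0, 0, 0.004, 0, 0, 1]
    - [0, 0, 0, 0.004, 0, 0, 1]
    - [0, 0, 0, 0, 0, 0, 1]

```text
time_s: 14.82
tcp_pos: [0.4727, 0.0444, 0.1922]
tcp_rot: [0.0, 1.0, 0.024, 0.0]
wrist_force: [0.5, -0.1, 0.1]
gripper_width: 0.0005
```

Call:
arm_command:
  moves:
    - [0, 0, 0, 0.006, 0, 0, 1]
    - [0, 0, 0, 0.006, 0, 0, 1]
    - [0, 0, 0, 0.006, 0, 0, 1]
    - [0, 0, 0, 0.006, 0, 0, 1]
    - [0, 0, 0, 0.006, 0, 0, 1]
    - [0, 0, 0, 0.006, 0, 0, 1]
    - [0, 0, 0, 0.006, 0, 0, 1]
    - [0, 0, 0, 0.006, 0, 0, 1]
    - [0, 0, 0, 0.006, 0, 0, 1]
    - [0, 0, 0, 0.006, 0, 0, 1]
    - [0, 0, 0, 0, 0, 0, 1]

```text
time_s: 15.73
tcp_pos: [0.5329, 0.0473, 0.1921]
tcp_rot: [0.0, 1.0, 0.024, 0.0]
wrist_force: [0.8, 0.2, 0.8]
gripper_width: 0.0003
```

Call:
arm_command:
  moves:
    - [0, 0, 0, 0.004, 0, 0, 1]
    - [0, 0, 0, 0.004, 0, 0, 1]
    - [0, 0, 0, 0.004, 0, 0, 1]
    - [0, 0, 0, 0, 0, 0, 1]

```text
time_s: 16.07
tcp_pos: [0.5445, 0.0479, 0.1923]
tcp_rot: [0.0, 1.0, 0.024, 0.0]
wrist_force: [0.5, -0.1, -0.0]
gripper_width: 0.0004
```

Call:
arm_command:
  moves:
    - [0, 0, 0, 0.003, 0, 0, 1]
    - [0, 0, 0, 0.003, 0, 0, 1]
    - [0, 0, 0, 0, 0, 0, 1]

```text
time_s: 16.32
tcp_pos: [0.5496, 0.0482, 0.1918]
tcp_rot: [-0.0, 1.0, 0.024, -0.001]
wrist_force: [-4.6, -0.1, 0.2]
gripper_width: 0.0004
```

Call:
arm_command:
  moves:
    - [0, 0, 0, 0.002, 0, 0, 1]
    - [0, 0, 0, 0, 0, 0, 1]
    - [0, 0, 0, 0, 0, 0, 1]

```text
time_s: 16.57
tcp_pos: [0.5506, 0.0483, 0.1915]
tcp_rot: [-0.0, 1.0, 0.024, -0.002]
wrist_force: [-6.5, -1.4, -2.1]
gripper_width: 0.001
```

Call:
arm_command:
  moves:
    - [0, 0, 0, 0.002, 0, 0, 1]
    - [0, 0, 0, 0, 0, 0, 1]
    - [0, 0, 0, 0, 0, 0, 1]

```text
time_s: 16.82
tcp_pos: [0.5519, 0.0484, 0.1911]
tcp_rot: [-0.0, 1.0, 0.024, -0.003]
wrist_force: [-10.0, -0.9, -2.7]
gripper_width: 0.0005
```

Call:
arm_command:
  moves:
    - [0, 0, 0, 0.002, 0, 0, 1]
    - [0, 0, 0, 0, 0, 0, 1]
    - [0, 0, 0, 0, 0, 0, 1]

```text
time_s: 17.07
tcp_pos: [0.5531, 0.0485, 0.1906]
tcp_rot: [-0.0, 1.0, 0.024, -0.004]
wrist_force: [-14.4, -1.7, -3.5]
gripper_width: 0.0003
```

Call:
arm_command:
  moves:
    - [0, 0, 0, -0.005, 0, 0, 1]
    - [0, 0, 0, -0.025, 0, 0, 1]
    - [0, 0, 0, -0.025, 0, 0, 1]
    - [0, 0, 0, -0.025, 0, 0, 1]
    - [0, 0, 0, 0, 0, -0.015, 1]
    - [0, 0, 0, 0, -0.04, 0, 1]
    - [0, 0, 0, 0, -0.04, 0, 1]
    - [0, 0, 0, 0, -0.04, 0, 1]
    - [0, 0, 0, 0, -0.04, 0, 1]
    - [0, 0, 0, 0, -0.04, 0, 1]
    - [0, 0, 0, 0, -0.04, 0, 1]
    - [0, 0, 0, 0, 0, 0, 1]

```text
time_s: 18.07
tcp_pos: [0.4636, 0.29, 0.2075]
tcp_rot: [-0.001, 1.0, 0.027, 0.001]
wrist_force: [-1.0, 0.1, 0.0]
gripper_width: 0.0003
```

Call:
arm_command:
  moves:
    - [0, 0, 0, 0, 0, 0, 1]
    - [0, 0, 0, 0, 0, 0, 1]

```text
time_s: 18.23
tcp_pos: [0.4646, 0.284, 0.2074]
tcp_rot: [0.0, 1.0, 0.024, 0.0]
wrist_force: [-0.0, 0.2, -0.1]
gripper_width: 0.0005
```

```bash
python3 - <<'E'
from h import *
p,d=viewer.read_camera("scene");cv2.imwrite("pics/s2.png",cv2.resize(p[110:260,240:480],None,fx=3.2,fy=3.2,interpolation=2))
E
```

```text
(no output)
```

View pics/s2.png

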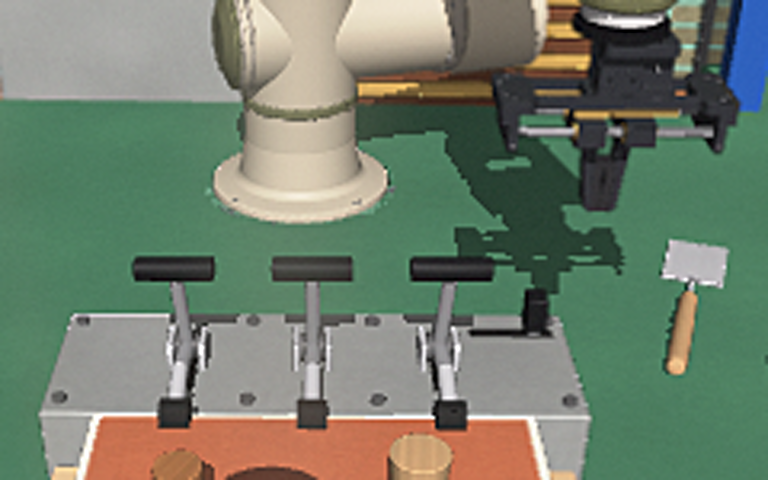

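All three levers look thrown alike, with the toes at (175,412), (312,413) and (450,414) down on the box. The lock grip is at (537,312). I'll descend on its left side now.

Call:
arm_command:
  moves:
    - [0, 0, 0, -0.005, 0, 0.02, 1]
    - [0, 0, 0, 0, 0, 0.03, 1]
    - [0, 0, 0, 0, 0, 0.03, 1]
    - [0, 0, 0, 0, 0, 0.025, 1]
    - [0, 0, 0, 0, 0, 0.01, 1]
    - [0, 0, 0, 0, 0, 0, 1]
    - [0, 0, 0, 0, 0.004, 0, 1]
    - [0, 0, 0, 0, 0.004, 0, 1]
    - [0, 0, 0, 0, 0.004, 0, 1]
    - [0, 0, 0, 0, 0, 0, 1]

```text
time_s: 19.12
tcp_pos: [0.4606, 0.2715, 0.0934]
tcp_rot: [-0.0, 1.0, 0.023, 0.001]
wrist_force: [-0.5, 0.0, -0.7]
gripper_width: 0.0006
```

Call:
arm_command:
  moves:
    - [0, 0, 0, 0, 0.003, 0, 1]
    - [0, 0, 0, 0, 0.003, 0, 1]
    - [0, 0, 0, 0, 0.003, 0, 1]
    - [0, 0, 0, 0, 0, 0, 1]

```text
time_s: 19.45
tcp_pos: [0.4606, 0.2629, 0.0925]
tcp_rot: [-0.0, 1.0, 0.024, 0.0]
wrist_force: [0.5, 0.9, 1.2]
gripper_width: 0.0004
```

Call:
arm_command:
  moves:
    - [0, 0, 0, 0, 0.003, 0, 1]
    - [0, 0, 0, 0, 0.003, 0, 1]
    - [0, 0, 0, 0, 0, 0, 1]

```text
time_s: 19.7
tcp_pos: [0.4607, 0.2568, 0.0922]
tcp_rot: [0.0, 1.0, 0.024, 0.0]
wrist_force: [1.4, 1.9, 0.4]
gripper_width: 0.0005
```

Call:
arm_command:
  moves:
    - [0, 0, 0, 0, 0.003, 0, 1]
    - [0, 0, 0, 0, 0.003, 0, 1]
    - [0, 0, 0, 0, 0, 0, 1]

```text
time_s: 19.95
tcp_pos: [0.461, 0.2507, 0.0922]
tcp_rot: [0.0, 1.0, 0.024, -0.0]
wrist_force: [1.2, 1.4, 0.3]
gripper_width: 0.0004
```

Call:
arm_command:
  moves:
    - [0, 0, 0, 0, 0.003, 0, 1]
    - [0, 0, 0, 0, 0.003, 0, 1]
    - [0, 0, 0, 0, 0, 0, 1]

```text
time_s: 20.2
tcp_pos: [0.4613, 0.2447, 0.0922]
tcp_rot: [0.0, 1.0, 0.024, -0.0]
wrist_force: [0.3, 1.7, 1.3]
gripper_width: 0.0006
```

Call:
arm_command:
  moves:
    - [0, 0, 0, 0, 0.003, 0, 1]
    - [0, 0, 0, 0, 0.003, 0, 1]
    - [0, 0, 0, 0, 0, 0, 1]

```text
time_s: 20.45
tcp_pos: [0.4615, 0.2387, 0.0922]
tcp_rot: [0.0, 1.0, 0.024, -0.0]
wrist_force: [1.3, 1.9, -1.3]
gripper_width: 0.0005
```

Call:
arm_command:
  moves:
    - [0, 0, 0, 0, 0.003, 0, 1]
    - [0, 0, 0, 0, 0.002, 0, 1]
    - [0, 0, 0, 0, 0, 0, 1]

```text
time_s: 20.7
tcp_pos: [0.4618, 0.2338, 0.0922]
tcp_rot: [0.0, 1.0, 0.024, -0.0]
wrist_force: [1.2, 1.0, -0.2]
gripper_width: 0.0006
```

Call:
arm_command:
  moves:
    - [0, 0, 0, 0, 0.002, 0, 1]
    - [0, 0, 0, 0, 0.002, 0, 1]
    - [0, 0, 0, 0, 0, 0, 1]

```text
time_s: 20.95
tcp_pos: [0.462, 0.2299, 0.0922]
tcp_rot: [0.0, 1.0, 0.024, -0.0]
wrist_force: [1.6, 1.1, -0.1]
gripper_width: 0.0004
```

Call:
arm_command:
  moves:
    - [0, 0, 0, 0, 0.002, 0, 1]
    - [0, 0, 0, 0, 0.002, 0, 1]
    - [0, 0, 0, 0, 0, 0, 1]

```text
time_s: 21.2
tcp_pos: [0.4622, 0.2263, 0.0923]
tcp_rot: [-0.0, 1.0, 0.024, 0.0]
wrist_force: [1.0, 5.2, 0.2]
gripper_width: 0.0003
```

Call:
arm_command:
  moves:
    - [0, 0, 0, 0, 0.002, 0, 1]
    - [0, 0, 0, 0, 0, 0, 1]
    - [0, 0, 0, 0, 0, 0, 1]

```text
time_s: 21.45
tcp_pos: [0.4623, 0.2249, 0.0923]
tcp_rot: [-0.001, 1.0, 0.024, 0.0]
wrist_force: [1.7, 7.5, 0.1]
gripper_width: 0.0005
```

Call:
arm_command:
  moves:
    - [0, 0, 0, 0, 0.002, 0, 1]
    - [0, 0, 0, 0, 0, 0, 1]
    - [0, 0, 0, 0, 0, 0, 1]

```text
time_s: 21.7
tcp_pos: [0.4623, 0.2233, 0.0924]
tcp_rot: [-0.001, 1.0, 0.024, 0.0]
wrist_force: [1.1, 11.2, -0.6]
gripper_width: 0.0003
```

Call:
arm_command:
  moves:
    - [0, 0, 0, 0, 0.002, 0, 1]
    - [0, 0, 0, 0, 0, 0, 1]
    - [0, 0, 0, 0, 0, 0, 1]

```text
time_s: 21.95
tcp_pos: [0.4624, 0.2217, 0.0924]
tcp_rot: [-0.002, 1.0, 0.024, 0.0]
wrist_force: [0.7, 15.0, -0.1]
gripper_width: 0.0005
```

Call:
arm_command:
  moves:
    - [0, 0, 0, 0, -0.006, 0, 1]
    - [0, 0, 0, 0, -0.02, 0, 1]
    - [0, 0, 0, 0, -0.02, 0, 1]
    - [0, 0, 0, 0, 0, -0.03, 1]
    - [0, 0, 0, 0, 0, -0.03, 1]
    - [0, 0, 0, 0, 0, -0.03, 1]
    - [0, 0, 0, -0.03, 0, -0.03, 1]
    - [0, 0, 0, -0.03, -0.02, 0, 1]
    - [0, 0, 0, 0, 0, 0, 1]
    - [0, 0, 0, 0, 0, 0, 1]

```text
time_s: 22.78
tcp_pos: [0.399, 0.2835, 0.212]
tcp_rot: [0.0, 1.0, 0.025, 0.0]
wrist_force: [1.4, 0.2, -1.0]
gripper_width: 0.0007
```

```bash
python3 - <<'E'
from h import *
p,d=viewer.read_camera("scene");q,e=viewer.read_camera("top")
a=cv2.resize(p[160:290,220:470],None,fx=3,fy=3,interpolation=2);b=q[80:240,150:400]
b=cv2.resize(b,(750,480))[:,:]
cv2.imwrite("pics/s3.png",cv2.resize(np.vstack([a,b]),(500,580)))
m=np.zeros(p.shape[:2],np.uint8)
g=p.max(2)<45;g[:195]=0;g[225:]=0;g[:,:385]=0;g[:,425:]=0
print(np.argwhere(g).mean(0), g.sum())
s=robot.read_state();print(s["tcp_pos"],s["wrist_force"])
E
```

```text
[206.54193548 393.99354839] 155
[0.40018237 0.28288481 0.2112648 ] [0.55926513 0.11491552 0.25356792]
```

View pics/s3.png

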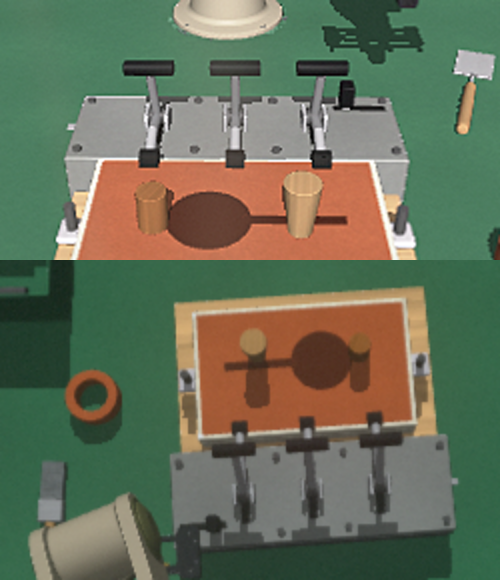

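The lock grip now sits at the inner end of its slot at (346,95), and a bar end sticks out at the right end of the housing. All the levers are still thrown, and the cone, plug and ring are in place.

```bash
python3 -c "
from h import *
print(job.finish_job())"
```

```text
the job is handed in; nothing more can be done
None
```

All three clamp levers are fully thrown and the lock grip is slid home. I handed the job in at about 23 s of the 67 s.

- **Order:** The right lever was free and went over first. The middle one stopped hard after its play, at about 15 N total (12 N along the push), so I left it. The left lever was free, and after it the middle one went over.
- **Forces:** I pressed each lever against its stop with about 11 to 15 N. The lock grip travelled about 40 mm and met its stop with about 15 N. Every reading I took stayed below the 25 N limit, but I only had readings at the end of each call.
- **Last pictures:** All three toes are down on the box and the grip is at the inner end of its slot. The cone, plug and ring stand undisturbed. The arm was clear, with wrist force about 0.6 N.
- **Not rechecked:** The last pictures left out the hammer and the can and only partly showed the brush. The arm did not go near them.

No check failed or disagreed.

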